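# Return bench items to their matching holders

## Robot

A 7-joint arm with a two-finger parallel gripper is mounted at the origin on a cart in front of the work surface, level with it; the furniture and walls round the work are solid. World frame = base frame: x ahead of the robot, y to its left, z up, the work surface at z = 0. Lengths are in m, angles in rad, forces in N, time in s.
With the tool pointing down it reaches from about 0.4 to 0.85 m from the base axis. Payload 10.4 kg.
Tool frame: the origin (TCP) lies at the centre of the arm's flange, where the gripper is bolted on; the fingertips stand 173 mm ahead of it and the grasp point (between the pads) lies 155 mm ahead of it; z points along the fingers, y is the line along which they close (so a half turn about z gives the same grasp; the last joint's range is limited). The gripper opens to 85 mm and grips with 20 to 120 N. Pads are 22 mm wide; open, the fingers measure 114 mm over their backs; the gripper's body (76 mm by 85 mm) begins 54 mm behind the grasp point. The pads swing forward as they close: fully open they stand 13 mm farther back than shut.
Start: joints at [1.191, 0.332, -0.065, 1.46, 0.022, 1.35, -0.088], TCP at [0.218, -0.586, 0.405] pointing down, gripper open.
Joint ranges: [-2.6, 2.6], [-0.5, 2.12], [-1.47, 1.34], [0.16, 2.42], [-1.27, 4.41], [0.06, 2.06], [-2.6, 2.6]. Speed limits (rad/s): [2.22, 2.22, 2.79, 2.79, 3.14, 3.14, 3.14].

## Interface

Orientations are given as a unit quaternion [x, y, z, w].
In Python, from workcell import manip, viewer, finder gives the robot as it stands.
- The arm moves only by the tool arm_command, never from a script. Its argument "plan" is a list of rows, each an object with "dp": the shift along the tool's x, y, z in mm, a list of three; "spin": the turn about the tool's z in rad. A call has 1 to 5 rows; each row shifts and turns the commanded pose from where the row before left it, along the tool's axes as they then stand; what a row does not reach is not made up. A row lasts 1/10 s, in which the tool goes at most 50 mm and 8.59 degrees, less where a joint would pass 70% of its speed; a pose out of reach is approached as far as the arm can. A call is refused whole if a number of a shift passes 50 or a number of a turn 0.15, either way. A call with a gripper value outside its range is refused whole. "grip" is the closure, from -1 (fully open) to 1 (shut), set as the call begins (left out, the last holds). The fingers move at their own pace and stop on an object; "newtons" is the grip in N (left out, the last holds). Time passes only in rows, so rows that do not move let the fingers close. It gives the time, the measured TCP pose, the force, the opening and the grip force at its end, in the units of the state.
- manip.get_obs(): the state, without advancing time (a new reading comes with each control period).
- viewer.camera(name): name is "scene" or "side" or "wrist"; returns the picture (480x640x3 uint8, blue, green, red); there is no depth.
- viewer.camera_params(name): a dict with "vertical_fov" (degrees; the focal length in pixels is half the picture's height over the tangent of half this angle, whatever the lens; pixels are square), "cx", "cy" (the principal point, pixels), "R" (3x3) and "t" (3): a world point X has camera coordinates R X + t; the wrist camera has in their place "T_tool_cam" (4x4, takes a point from camera to tool coordinates, whose origin is the TCP and whose axes are the flange's). Camera axes: x right, y down, z forward; pixel columns grow to the right and rows downward; lengths in m; the calibration is good to about 2 mm. A picture is of the moment at which its call begins: read the wrist's pose just before it. camera_params takes no time and is no camera call.
- manip.hand_in(): hands the job in; it is judged then, once.
Trained networks look in the newest picture that a camera, given by its name, has taken for a name from the list of things; names that differ only in an ending like _2 or _b are one class to them, and where a whole thing is asked for, a point or a joint stands for the part that bears it (a point fixed in the world has none). Each returns a list of dicts, best first, with "score" (0 to 1); they miss things now and then, are a little off and sometimes report something else, mostly with a low value. They report only what shows in the picture. A call takes as long as a camera call. They do not tell look-alikes from the thing itself.
- finder.find_in(camera, thing): "position" ([x, y, z] in m, in world coordinates, good to about 4 mm: the middle of the surface that is visible of it).
The state is a dict: "clock": time; "joint_pos": joint angles; "joint_velocities": joint speeds; "tau": joint torques, N m; "position": TCP position; "ee_rot": TCP orientation; "ft_force": force on the tool from outside, world axes, zero at the start; "torque": the same for the moment, N m; "grip_width": opening from 0.0 (shut) to 1.0 (fully open); "grasp_force": force on a finger pad.
Only numpy, scipy, OpenCV 4.12 (cv2) and the standard library are available. Lean on these libraries where they do the work, as an engineer would, in place of code of your own. Each camera call takes 0.05 s, during which the arm holds its last target. There are 200 camera calls.

## Task

Tidy the bench: stand the orange-capped bottle, the small glass vial, the flat grey case and the white timer each in the white holder whose opening matches its footprint in shape and size, resting on the holder's floor. Keep all four the right way up all along, and let go of them.

Things in the scene. Friction and masses are not known exactly. Their poses are not given: they have to be found in the camera images.
- buffer_bottle: Round bottle with an orange screw cap, loose, standing. Body 60 mm diameter with straight sides up to about 90 mm, 122 mm tall overall, cap 39 mm diameter, about 0.27 kg. Origin: centre of the underside; z up.
- vial: Small clear glass vial with a ribbed white cap, loose, standing. Body 25 mm diameter with straight sides up to about 40 mm, cap 16 mm diameter, 56 mm tall overall, about 22 g. Origin: centre of the underside; z up.
- flat_case: Flat dark grey rectangular plastic case, clasped shut, loose, lying on the bench. 46 mm along its x (from -24 to +22 mm; a flat clasp on one long side makes it look 52 mm wide but cannot be felt), 92 mm along its y, 18 mm high, about 60 g; grasp it across the 46 mm side. Origin: on the underside, 1 mm off the middle; z up. Either way round is good.
- bench_timer: White digital timer standing on its edge, loose. Solid 16 mm thick (x from -7 to +9 mm), 62 mm wide along its y, 60 mm tall, about 60 g; grasp it across its thickness (x). Origin: on the underside, in the middle of the width; z up. Either way round is good.
- wide_cup: White plastic round holder, the larger of the two cups, fixed to the bench. Opening 78 mm diameter, wall 4 mm thick, rim 26 mm above the origin, floor 4 mm above the origin. Origin: centre of the underside, level with the bench; z up.
- narrow_cup: White plastic round holder, the smaller of the two cups, fixed to the bench. Opening 43 mm diameter, wall 4 mm thick, rim 22 mm above the origin, floor 4 mm above the origin. Origin: centre of the underside, level with the bench; z up.
- raised_tray: White plastic raised rectangular holder with the larger rectangular opening, fixed to the bench. Opening 70 mm along its x by 112 mm along its y, walls 4 mm thick; floor 26 mm and rim 31 mm above (fingertips kept 7 mm over the case's underside pass above the rim) the origin. What lies in it has its long side along the tray's y. Origin: centre of the underside, level with the bench; z up.
- slot_holder: White plastic narrow rectangular holder, fixed to the bench. Opening 34 mm along its x by 80 mm along its y, walls 4 mm thick; floor 4 mm and rim 22 mm above the origin. What stands in it has its width along the slot's y. Origin: centre of the underside, level with the bench; z up.
Not all that is in view belongs to the job. What is shaped like the flat_case but red is not meant.

How it is judged:
By the outcome, as a careful person would: the job done as asked, in the order asked, and still so for the second after the job is handed in, with the robot touching nothing.
It also fails if it takes over 115 s, if anything falls off the work surface, if the arm or the gripper's body presses on something with over 40 N, if the wrist force passes 120 N, or if a joint passes its speed limit or range.

## Working session

There is one attempt and no reset: what is moved stays moved. The work goes in short steps, Python scripts to look and compute and a tool call to move; the robot and the scene stay as the last step left them, time stands still between calls to the robot, and variables do not carry over. Pictures are saved under pics/ and viewed, at most 14 in all, crops included, and the job is handed in when it is done.

Besides the shell and the picture viewer there is one more tool, called after "Emit:" as name(argument=value, ...), one argument or row to a line, values as JSON. arm_command: Moves the arm, as the interface text tells. Its arguments: {"type":"object","properties":{"plan":{"type":"array","items":{"type":"object","properties":{"dp":{"type":"array","items":{"type":"number"}},"spin":{"type":"number"}}}},"grip":{"type":"number"},"newtons":{"type":"number"}},"required":["plan"]}

```bash
mkdir -p pics; ls
python3 - <<'E'
from workcell import manip, viewer, finder
import cv2,numpy as np
o=manip.get_obs(); print({k:np.round(v,3).tolist() for k,v in o.items()})
for c in ["scene","side","wrist"]:
    im=viewer.camera(c); cv2.imwrite(f"pics/{c}0.png",im); 
    p=viewer.camera_params(c); print(c,{k:np.round(v,4).tolist() for k,v in p.items()})
for c in ["scene","side"]:
  for t in ["buffer_bottle","vial","flat_case","bench_timer","wide_cup","narrow_cup","raised_tray","slot_holder"]:
    print(c,t,[(np.round(d["position"],3).tolist(),round(d["score"],2)) for d in finder.find_in(c,t)][:4])
print(manip.get_obs()["clock"])
E
```

```text
pics
{'clock': 0.0, 'joint_pos': [1.191, 0.333, -0.065, 1.461, 0.022, 1.35, -0.089], 'joint_velocities': [-0.002, 0.0, -0.001, -0.0, -0.001, -0.0, -0.001], 'tau': [-0.001, -62.545, 0.048, -39.161, 0.016, 0.01, 0.0], 'position': [0.218, -0.586, 0.404], 'ee_rot': [0.984, 0.177, -0.0, -0.001], 'ft_force': [-0.203, 0.795, -0.788], 'torque': [0.026, -0.02, -0.034], 'grasp_force': 0.0, 'grip_width': 0.997}
scene {'vertical_fov': 54.4583, 'cx': 321.0384, 'cy': 237.4277, 'R': [[-0.7563, -0.6543, -0.0025], [-0.4676, 0.5432, -0.6974], [0.4576, -0.5262, -0.7167]], 't': [0.4819, 0.1943, 0.9403]}
side {'vertical_fov': 52.8487, 'cx': 313.4733, 'cy': 249.8119, 'R': [[0.9997, -0.024, -0.0008], [-0.0131, -0.5184, -0.855], [0.0202, 0.8548, -0.5186]], 't': [-0.5296, 0.1128, 1.0426]}
wrist {'vertical_fov': 66.7484, 'cx': 319.7038, 'cy': 239.7914, 'T_tool_cam': [[0.0009, -0.9508, -0.3097, 0.0797], [1.0, 0.0008, 0.0004, 0.0014], [-0.0001, -0.3097, 0.9508, 0.0312], [0.0, 0.0, 0.0, 1.0]]}
scene buffer_bottle [([0.432, 0.129, 0.078], 0.64)]
scene vial [([0.57, 0.379, 0.032], 0.62)]
scene flat_case [([0.444, 0.39, 0.018], 0.67), ([0.626, 0.534, 0.016], 0.66)]
scene bench_timer [([0.57, 0.376, 0.034], 0.7), ([0.588, 0.26, 0.04], 0.58)]
scene wide_cup [([0.615, 0.088, 0.003], 0.86)]
scene narrow_cup [([0.465, -0.257, 0.008], 0.55)]
scene raised_tray [([0.452, -0.046, 0.026], 0.92)]
scene slot_holder [([0.61, -0.055, 0.004], 0.77)]
side buffer_bottle [([0.447, 0.088, 0.067], 0.6)]
side vial [([0.581, 0.366, 0.033], 0.69)]
side flat_case [([0.633, 0.508, 0.02], 0.69), ([0.452, 0.374, 0.019], 0.62), ([0.595, 0.228, 0.042], 0.28)]
side bench_timer [([0.591, 0.227, 0.04], 0.75)]
side wide_cup [([0.626, 0.079, 0.002], 0.59)]
side narrow_cup [([0.46, -0.27, 0.005], 0.57)]
side raised_tray [([0.462, -0.084, 0.026], 0.81)]
side slot_holder [([0.609, -0.068, 0.004], 0.88)]
0.95
```

View pics/scene0.png

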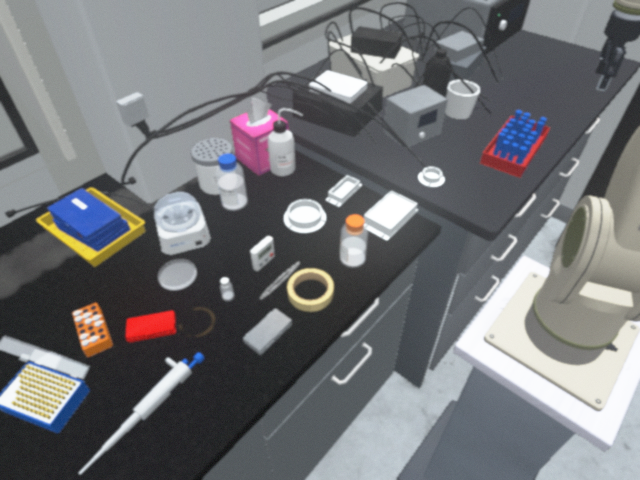

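View pics/side0.png

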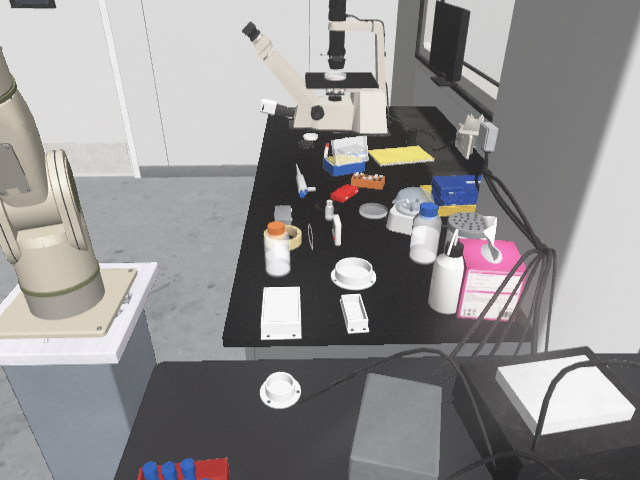

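```bash
cat > h.py <<'E'
from workcell import manip, viewer, finder
import cv2, numpy as np
from scipy.spatial.transform import Rotation as Rot
def pose():
    o=manip.get_obs(); return np.array(o["position"]), Rot.from_quat(o["ee_rot"]).as_matrix(), o
def yaw(R): return np.arctan2(R[1,0],R[0,0])
def K(P): return 240/np.tan(np.radians(P["vertical_fov"])/2)
def cam(c):
    P=viewer.camera_params(c)
    p,R,o=pose()
    if c=="wrist":
        T=np.array(P["T_tool_cam"]); Rc=R@T[:3,:3]; C=p+R@T[:3,3]
    else:
        Rc=np.array(P["R"]).T; C=-Rc@np.array(P["t"])
    return P,Rc,C
def ray(c,uv,z,m=None):
    P,Rc,C=m or cam(c); d=Rc@np.array([(uv[0]-P["cx"])/K(P),(uv[1]-P["cy"])/K(P),1]); return C+d*(z-C[2])/d[2]
def proj(c,X,m=None):
    P,Rc,C=m or cam(c); q=Rc.T@(np.array(X)-C); return [P["cx"]+K(P)*q[0]/q[2],P["cy"]+K(P)*q[1]/q[2]]
def shot(c,name=None):
    m=cam(c); im=viewer.camera(c)
    if name: cv2.imwrite(f"pics/{name}.png",im)
    return im,m
def find(c,t): return [(np.round(d["position"],3).tolist(),round(d["score"],2)) for d in finder.find_in(c,t)][:3]
def togo(x,y,yw=None,z=None):
    "tool-axes mm and spin to reach world x,y(,yaw mod pi)"
    p,R,o=pose(); d=np.array([x-p[0],y-p[1],(z-p[2]) if z is not None else 0])
    s=None if yw is None else -((yw-yaw(R)+np.pi/2)%np.pi-np.pi/2)
    print("pos",np.round(p,4),"yaw",round(yaw(R),3),"tool mm",np.round(1000*R.T@d,1),"spin",s,"j7",round(o["joint_pos"][6],2),"t",round(o["clock"],2),"tilt",np.round(R[:2,2],3))
E
python3 - <<'E'
from h import *
for n,z in [("wide_cup",(.62,.084,.0)),("narrow_cup",(.462,-.264,0))]: print(n,proj("scene",z),proj("side",z))
for n,a,b in [("wide",(305,215),(353,272)),("narrow",(431,178),(281,388)),("tray",(392,214),(281,312)),("timer base",(258,266),(337,243))]:
    print(n,ray("scene",a,.02)[:2],ray("side",b,.02)[:2])
E
```

```text
wide_cup [np.float64(304.4585449416344), np.float64(217.64823229746722)] [np.float64(351.28252776691767), np.float64(275.99510286942063)]
narrow_cup [np.float64(431.3382653647691), np.float64(177.74216493632463)] [np.float64(277.60842047136566), np.float64(392.1834257743659)]
wide [0.61073782 0.09135728] [0.62194227 0.07085874]
narrow [ 0.45132208 -0.23855051] [ 0.46881912 -0.2733106 ]
tray [ 0.44926794 -0.05239072] [ 0.46205751 -0.07080901]
timer base [0.57820446 0.28328714] [0.59394312 0.2026449 ]
```

Emit:
arm_command(
  plan=[
    {"dp": [36,-25,0]},
    {"dp": [36,-25,0]},
    {"dp": [36,-25,0]},
    {"dp": [36,-25,0]},
    {"dp": [36,-25,0]},
  ],
)

```text
invalid input at $.plan[0]: expected keys dp, spin
```

Emit:
arm_command(
  plan=[
    {"dp": [36,-25,0]},
    {"dp": [36,-25,0]},
    {"dp": [36,-25,0]},
    {"dp": [36,-25,0]},
    {"dp": [0,0,0]},
  ],
)

```text
invalid input at $.plan[0]: expected keys dp, spin
```

Emit:
arm_command(
  plan=[
    {"dp": [36,-25,0],"spin": 0},
    {"dp": [36,-25,0],"spin": 0},
    {"dp": [36,-25,0],"spin": 0},
    {"dp": [36,-25,0],"spin": 0},
    {"dp": [36,-25,0],"spin": 0},
  ],
)

```text
clock: 1.45
position: [0.3441, -0.404, 0.4049]
ee_rot: [0.984, 0.177, 0.0, 0.0]
ft_force: [1.2, -0.8, 0.8]
grip_width: 0.999
grasp_force: 0.0
```

Emit:
arm_command(
  plan=[
    {"dp": [36,-25,0],"spin": 0},
    {"dp": [36,-25,0],"spin": 0},
    {"dp": [36,-25,0],"spin": 0},
    {"dp": [36,-25,0],"spin": 0},
    {"dp": [0,0,0],"spin": 0},
  ],
)

```text
clock: 1.95
position: [0.4465, -0.2559, 0.4052]
ee_rot: [0.983, 0.182, 0.001, -0.0]
ft_force: [-0.1, -0.2, 0.5]
grip_width: 0.999
grasp_force: 0.0
```

Run:
```python
from h import *
im,m=shot("wrist","w1"); togo(.46,-.26)
for t in ["narrow_cup","raised_tray","slot_holder","wide_cup"]: 
    f=find("wrist",t); print(t,f,[np.round(proj("wrist",a[0],m)) for a in f])
```

```text
pos [ 0.4449 -0.2589  0.405 ] yaw 0.362 tool mm [13.8  6.4  0. ] spin None j7 -0.8 t 2.0 tilt [0.001 0.   ]
narrow_cup [([0.464, -0.262, 0.006], 0.77)] [array([330., 190.])]
raised_tray [([0.458, -0.065, 0.026], 0.78)] [array([127., 123.])]
slot_holder [] []
wide_cup [] []
```

View pics/w1.png

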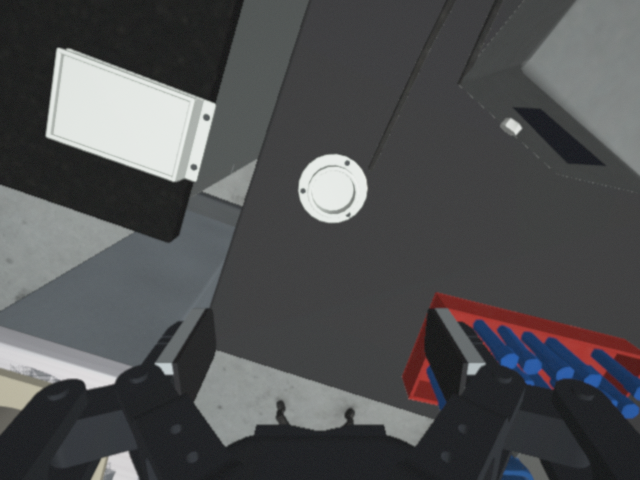

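Run:
```python
from h import *
im=cv2.imread("pics/w1.png"); m=cam("wrist")
g=cv2.cvtColor(im,cv2.COLOR_BGR2GRAY); b=(g>140).astype(np.uint8)
n,l,s,c=cv2.connectedComponentsWithStats(b); k=l[189,333]; print(s[k],c[k])
cn=max(cv2.findContours((l==k).astype(np.uint8),cv2.RETR_EXTERNAL,cv2.CHAIN_APPROX_NONE)[0],key=len)
e=cv2.fitEllipse(cn); print(e)
for z in (0.002,.006,.022): print(ray("wrist",e[0],z,m))
print(find("wrist","narrow_cup"))
```

```text
[ 298  154   70   69 3671] [332.3415963  187.89158268]
((332.48077392578125, 188.06106567382812), (67.76763153076172, 68.70479583740234), 51.0899543762207)
[ 0.46111397 -0.2716999   0.002     ]
[ 0.46172433 -0.27132136  0.006     ]
[ 0.46416578 -0.2698072   0.022     ]
[([0.464, -0.262, 0.006], 0.77)]
```

Emit:
arm_command(
  plan=[
    {"dp": [30,-40,0],"spin": 0},
    {"dp": [30,-40,0],"spin": 0},
    {"dp": [30,-40,0],"spin": 0},
    {"dp": [30,-40,0],"spin": 0},
    {"dp": [30,-40,0],"spin": 0},
  ],
)

```text
clock: 2.75
position: [0.5141, -0.0211, 0.405]
ee_rot: [0.984, 0.176, 0.0, 0.0]
ft_force: [0.6, -0.5, -0.4]
grip_width: 1.002
grasp_force: 0.0
```

Emit:
arm_command(
  plan=[
    {"dp": [0,0,-40],"spin": 0.1},
    {"dp": [0,0,-40],"spin": 0.1},
    {"dp": [0,0,0],"spin": 0.1},
    {"dp": [0,0,0],"spin": 0},
  ],
)

```text
clock: 3.15
position: [0.5141, -0.0227, 0.4855]
ee_rot: [1.0, 0.027, 0.001, 0.0]
ft_force: [0.1, 0.3, -1.0]
grip_width: 1.002
grasp_force: 0.0
```

Run:
```python
from h import *
im,m=shot("wrist","w2"); togo(.46,-.26)
for t in ["buffer_bottle","bench_timer","vial","raised_tray","slot_holder","wide_cup"]: 
    f=find("wrist",t); print(t,f,[np.round(proj("wrist",a[0],m)) for a in f])
```

```text
pos [ 0.5139 -0.0227  0.4845] yaw 0.057 tool mm [-6.740e+01  2.338e+02  1.000e-01] spin None j7 -1.59 t 3.2 tilt [-0. -0.]
buffer_bottle [([0.458, 0.098, 0.1], 0.64)] [array([199., 253.])]
bench_timer [([0.59, 0.239, 0.059], 0.67)] [array([ 67., 112.])]
vial [] []
raised_tray [([0.462, -0.058, 0.025], 0.67)] [array([345., 236.])]
slot_holder [([0.612, -0.059, 0.006], 0.78)] [array([354., 108.])]
wide_cup [([0.621, 0.081, 0.003], 0.93), ([0.455, 0.345, 0.016], 0.65)] [array([233.,  92.]), array([ 21., 222.])]
```

View pics/w2.png

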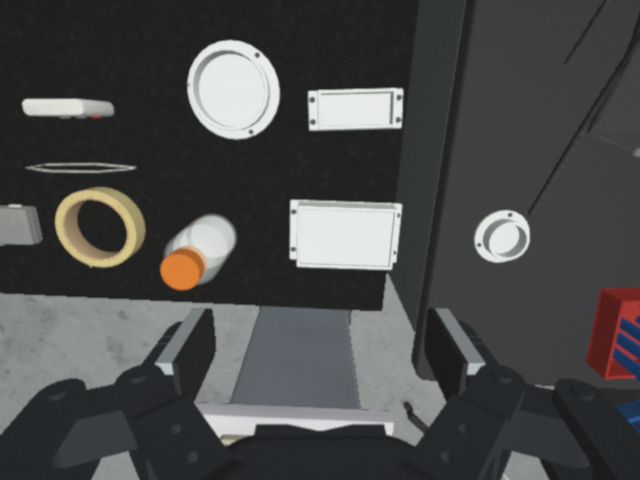

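Run:
```python
from h import *
im=cv2.imread("pics/w2.png"); m=cam("wrist"); togo(.46,-.26)
g=cv2.cvtColor(im,cv2.COLOR_BGR2GRAY); b=(g>140).astype(np.uint8)
n,l,s,c=cv2.connectedComponentsWithStats(b)
for nm,(u,v),z in [("wide",(233,90),.003),("slot",(355,109),.005),("tray",(345,240),.02),("narrow",(502,240),.003)]:
    k=l[v,u]
    cn=max(cv2.findContours((l==k).astype(np.uint8),cv2.RETR_EXTERNAL,cv2.CHAIN_APPROX_NONE)[0],key=len)
    w=np.array([ray("wrist",p[0],z,m)[:2] for p in cn],np.float32)
    r=cv2.minAreaRect(w); e=cv2.fitEllipse(w); print(nm,s[k],"rect",np.round(r[0],4),np.round(r[1],4),round(r[2],1),"ell",np.round(e[0],4),np.round(e[1],4))
def at(u,v,z): print((u,v),np.round(ray("wrist",(u,v),z,m),4))
# tray rim corners by eye, slot
at(183,269,.122); at(215,236,0.03)
for t in [(24,101),(112,101)]: at(*t,.06)
```

```text
pos [ 0.5139 -0.0221  0.4841] yaw 0.058 tool mm [-67.5 234.4   0. ] spin None j7 -1.59 t 3.5 tilt [-0.001  0.   ]
wide [ 187   40   93   99 7011] rect [0.6206 0.0822] [0.1041 0.1052] 3.4 ell [0.6204 0.0821] [0.1043 0.1045]
slot [ 308   88   95   43 3630] rect [ 0.6092 -0.0588] [0.0437 0.1088] 5.0 ell [ 0.6091 -0.058 ] [0.0484 0.1316]
tray [ 290  200  112   70 7198] rect [ 0.4599 -0.057 ] [0.0874 0.1356] 1.3 ell [ 0.4607 -0.0577] [0.0984 0.1602]
narrow [ 474  210   56   53 1941] rect [ 0.4656 -0.2621] [0.071  0.0703] 19.0 ell [ 0.4652 -0.2628] [0.069  0.0727]
(183, 269) [0.4481 0.1071 0.122 ]
(215, 236) [0.4534 0.1007 0.03  ]
(24, 101) [0.5954 0.2802 0.06  ]
(112, 101) [0.6006 0.1916 0.06  ]
```

Run:
```python
import cv2,numpy as np
im=cv2.imread("pics/w2.png"); cv2.imwrite("pics/c1.png",cv2.resize(im[30:290,150:410],None,fx=2.3,fy=2.3,interpolation=cv2.INTER_CUBIC))
```

```text
(no output)
```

View pics/c1.png

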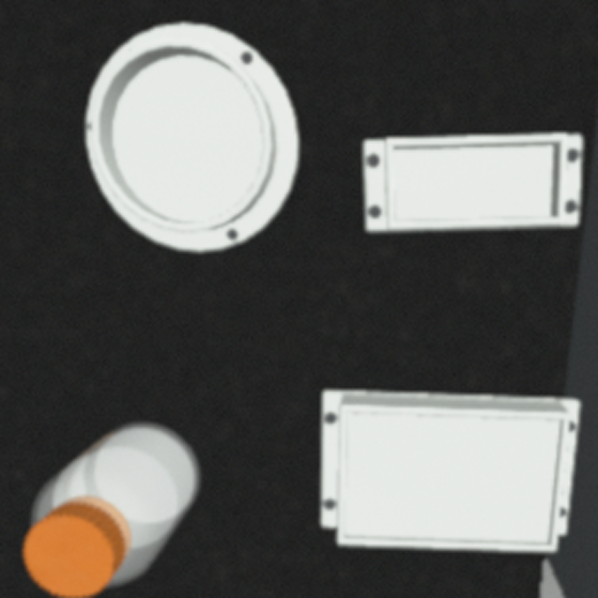

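Emit:
arm_command(
  plan=[
    {"dp": [-15,-33,31],"spin": 0},
    {"dp": [-15,-33,31],"spin": 0},
    {"dp": [-14,-33,31],"spin": 0},
    {"dp": [-14,-33,31],"spin": 0},
    {"dp": [0,0,0],"spin": 0},
  ],
)

```text
clock: 4.0
position: [0.4455, 0.1103, 0.3572]
ee_rot: [0.999, 0.032, -0.003, 0.0]
ft_force: [0.3, -1.0, 0.7]
grip_width: 1.002
grasp_force: 0.0
```

```bash
cat >> h.py <<'E'
def orange(im):
    h=cv2.cvtColor(im,cv2.COLOR_BGR2HSV); b=cv2.inRange(h,(5,150,120),(20,255,255))
    n,l,s,c=cv2.connectedComponentsWithStats(b); k=1+np.argmax(s[1:,4]); return s[k],c[k]
E
python3 - <<'E'
from h import *
m2=cam("wrist"); 
shot("wrist"); im,m=shot("wrist","w3"); s,c=orange(im); X=ray("wrist",c,.117,m); print(s,c,X); togo(X[0],X[1],z=.233)
print(find("wrist","buffer_bottle"))
# tray corners from w2
import json
P=viewer.camera_params("wrist");T=np.array(P["T_tool_cam"]);ps=.058
R=np.array([[np.cos(ps),np.sin(ps),0],[np.sin(ps),-np.cos(ps),0],[0,0,-1]]);p=np.array([.5139,-.0221,.4841])
m=(P,R@T[:3,:3],p+R@T[:3,3])
def q(u,v,z): return ray("wrist",(150+u/2.3,30+v/2.3),z,m)
C=np.array([q(345,410,.031),q(562,418,.031),q(553,545,.031),q(340,540,.031)]);print(C.round(4),C.mean(0))
C=np.array([q(389,145,.022),q(558,140,.022),q(555,222,.022),q(388,224,.022)]);print(C.round(4),C.mean(0))
E
```

```text
[ 282  224   63   66 3285] [313.28188737 257.24170472] [0.44630479 0.1107219  0.117     ]
pos [0.4483 0.1069 0.3603] yaw 0.059 tool mm [ -1.6  -4.  127.3] spin None j7 -1.86 t 4.1 tilt [-0.001 -0.   ]
[([0.46, 0.109, 0.105], 0.7)]
[[ 0.4946 -0.0012  0.031 ]
 [ 0.497  -0.1133  0.031 ]
 [ 0.4264 -0.117   0.031 ]
 [ 0.4225 -0.0015  0.031 ]] [ 0.46011742 -0.05825616  0.031     ]
[[ 0.6232 -0.0164  0.022 ]
 [ 0.6302 -0.0967  0.022 ]
 [ 0.5929 -0.0998  0.022 ]
 [ 0.5872 -0.018   0.022 ]] [ 0.60837141 -0.05771859  0.022     ]
```

Emit:
arm_command(
  plan=[
    {"dp": [-1,-3,31],"spin": 0},
    {"dp": [0,0,32],"spin": 0},
    {"dp": [0,0,32],"spin": 0},
    {"dp": [0,0,32],"spin": 0},
    {"dp": [0,0,0],"spin": 0},
  ],
)

```text
clock: 4.65
position: [0.4469, 0.108, 0.2311]
ee_rot: [1.0, 0.028, -0.003, 0.0]
ft_force: [-0.1, -0.3, 0.6]
grip_width: 1.0
grasp_force: 0.0
```

Emit:
arm_command(
  plan=[
    {"dp": [0,0,0],"spin": 0},
    {"dp": [0,0,0],"spin": 0},
    {"dp": [0,0,0],"spin": 0},
    {"dp": [0,0,0],"spin": 0},
    {"dp": [0,0,0],"spin": 0},
  ],
  grip=1,
  newtons=30,
)

```text
clock: 5.15
position: [0.4485, 0.1099, 0.2359]
ee_rot: [1.0, 0.028, 0.002, -0.0]
ft_force: [-1.5, 0.3, 7.2]
grip_width: 0.689
grasp_force: 32.0
```

Emit:
arm_command(
  plan=[
    {"dp": [0,0,-20],"spin": 0},
    {"dp": [0,0,-30],"spin": 0},
    {"dp": [0,0,-10],"spin": 0},
    {"dp": [0,0,0],"spin": 0},
  ],
)

```text
clock: 5.55
position: [0.448, 0.1096, 0.2954]
ee_rot: [1.0, 0.028, 0.002, 0.0]
ft_force: [-0.3, 0.0, -2.8]
grip_width: 0.682
grasp_force: 34.4
```

Run:
```python
from h import *
togo(.6205,.082,z=.239); o=manip.get_obs(); print(o["grip_width"],o["grasp_force"],o["ft_force"]); print(find("side","buffer_bottle"))
```

```text
pos [0.448  0.1096 0.2954] yaw 0.056 tool mm [170.4  37.3  57.1] spin None j7 -1.92 t 5.55 tilt [ 0.004 -0.   ]
0.6820015507882361 34.43072293885052 [-0.30691788  0.04192458 -2.7782889 ]
[([0.447, 0.088, 0.067], 0.6)]
```

Emit:
arm_command(
  plan=[
    {"dp": [35,8,0],"spin": 0},
    {"dp": [40,9,0],"spin": 0},
    {"dp": [40,8,0],"spin": 0},
    {"dp": [38,8,0],"spin": 0},
    {"dp": [17,4,0],"spin": 0},
  ],
)

```text
clock: 6.1
position: [0.6215, 0.0808, 0.291]
ee_rot: [1.0, 0.027, -0.001, 0.0]
ft_force: [-0.1, 0.1, -2.6]
grip_width: 0.689
grasp_force: 34.4
```

Emit:
arm_command(
  plan=[
    {"dp": [0,0,0],"spin": 0},
    {"dp": [0,0,25],"spin": 0},
    {"dp": [0,0,15],"spin": 0},
    {"dp": [0,0,8],"spin": 0},
    {"dp": [0,0,0],"spin": 0},
  ],
)

```text
clock: 6.6
position: [0.6184, 0.0822, 0.2441]
ee_rot: [1.0, 0.029, -0.001, 0.0]
ft_force: [-0.3, 0.5, -3.1]
grip_width: 0.681
grasp_force: 34.4
```

Run:
```python
from h import *
togo(.6205,.082,z=.239); o=manip.get_obs(); print(o["grip_width"],o["grasp_force"],o["ft_force"])
a,_=shot("wrist"); b,_=shot("side"); cv2.imwrite("pics/c2.png",np.hstack([cv2.resize(a,(520,390)),cv2.resize(b[200:300,290:420],(280,390))]) if 0 else np.hstack([a[:, 100:540],cv2.resize(b[200:296,300:372],(360,480))]))
```

```text
pos [0.6184 0.0822 0.2441] yaw 0.057 tool mm [2.1 0.3 5.1] spin None j7 -1.94 t 6.6 tilt [-0.003 -0.001]
0.6809165300656618 34.418705608695745 [-0.32317678  0.53699339 -3.08288603]
```

View pics/c2.png

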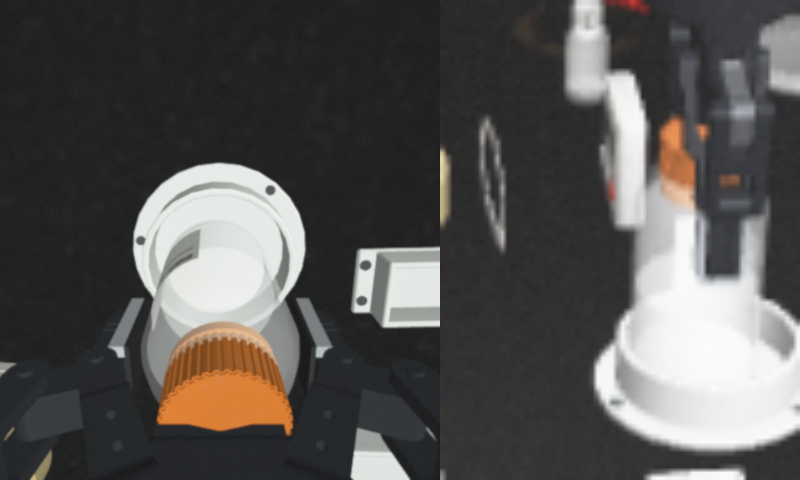

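Emit:
arm_command(
  plan=[
    {"dp": [0,0,3],"spin": 0},
    {"dp": [0,0,1],"spin": 0},
    {"dp": [0,0,0],"spin": 0},
  ],
)

```text
clock: 7.0
position: [0.6193, 0.0823, 0.2419]
ee_rot: [1.0, 0.028, 0.0, 0.0]
ft_force: [-0.5, 0.5, -1.8]
grip_width: 0.685
grasp_force: 34.4
```

Emit:
arm_command(
  plan=[
    {"dp": [0,0,2],"spin": 0},
    {"dp": [0,0,0],"spin": 0},
  ],
)

```text
clock: 7.2
position: [0.6195, 0.0824, 0.2402]
ee_rot: [1.0, 0.028, 0.0, 0.0]
ft_force: [-1.0, 1.0, 0.4]
grip_width: 0.686
grasp_force: 34.7
```

Emit:
arm_command(
  plan=[
    {"dp": [0,0,0],"spin": 0},
    {"dp": [0,0,0],"spin": 0},
    {"dp": [0,0,0],"spin": 0},
    {"dp": [0,0,0],"spin": 0},
  ],
  grip=-1,
)

```text
clock: 7.6
position: [0.6193, 0.0823, 0.2398]
ee_rot: [1.0, 0.028, 0.0, 0.0]
ft_force: [1.5, -0.1, 0.6]
grip_width: 0.996
grasp_force: 0.0
```

Emit:
arm_command(
  plan=[
    {"dp": [0,0,-20],"spin": 0},
    {"dp": [0,0,-40],"spin": 0},
    {"dp": [0,0,-45],"spin": 0},
    {"dp": [0,0,-45],"spin": 0},
    {"dp": [0,-20,-20],"spin": 0},
  ],
)

```text
clock: 8.1
position: [0.619, 0.0999, 0.4144]
ee_rot: [1.0, 0.026, 0.003, 0.001]
ft_force: [0.6, 0.4, -0.4]
grip_width: 0.998
grasp_force: 0.0
```

Emit:
arm_command(
  plan=[
    {"dp": [-9,-45,0],"spin": 0},
    {"dp": [-9,-45,0],"spin": 0},
    {"dp": [-9,-45,0],"spin": 0},
    {"dp": [-9,-45,0],"spin": 0},
    {"dp": [-9,-45,0],"spin": 0},
  ],
)

```text
clock: 8.6
position: [0.5598, 0.3259, 0.4099]
ee_rot: [1.0, 0.028, 0.0, 0.0]
ft_force: [1.0, -0.3, -0.1]
grip_width: 0.996
grasp_force: 0.0
```

Emit:
arm_command(
  plan=[
    {"dp": [0,-25,0],"spin": 0},
    {"dp": [0,0,0],"spin": 0},
  ],
)

```text
clock: 8.8
position: [0.5567, 0.3538, 0.4095]
ee_rot: [0.999, 0.032, -0.001, -0.001]
ft_force: [-0.5, -0.2, 0.0]
grip_width: 1.001
grasp_force: 0.0
```

Run:
```python
from h import *
shot("wrist"); im,m=shot("wrist","w4"); togo(.575,.372)
for t in ["bench_timer","vial","flat_case"]: 
    f=find("wrist",t); print(t,f,[np.round(proj("wrist",a[0],m)) for a in f])
shot("scene"); print(find("scene","buffer_bottle"))
```

```text
pos [0.5589 0.3496 0.4095] yaw 0.058 tool mm [ 17.4 -21.4  -0. ] spin None j7 -2.34 t 8.9 tilt [-0. -0.]
bench_timer [([0.591, 0.258, 0.06], 0.75)] [array([427., 184.])]
vial [([0.583, 0.372, 0.045], 0.91)] [array([298., 183.])]
flat_case [([0.64, 0.524, 0.022], 0.96), ([0.455, 0.379, 0.014], 0.73)] [array([137., 107.]), array([288., 293.])]
[([0.599, 0.099, 0.082], 0.76)]
```

View pics/w4.png

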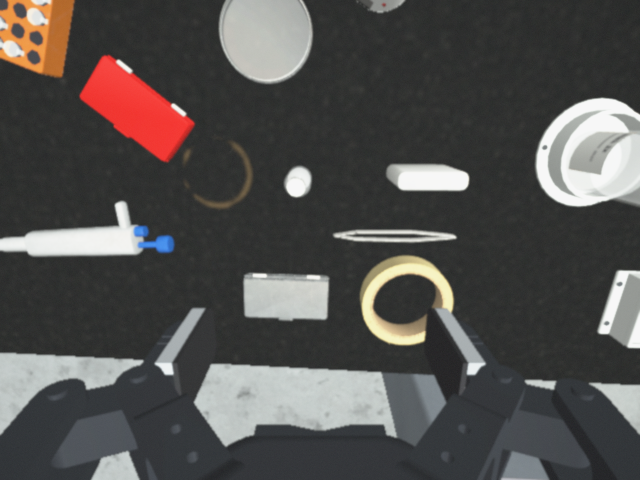

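```bash
cat >> h.py <<'E'
def blob(im,uv,lo,m,z,hi=256):
    g=cv2.cvtColor(im,cv2.COLOR_BGR2GRAY); n,l,s,c=cv2.connectedComponentsWithStats(((g>lo)&(g<=hi)).astype(np.uint8)); k=l[uv[1],uv[0]]
    cn=max(cv2.findContours((l==k).astype(np.uint8),cv2.RETR_EXTERNAL,cv2.CHAIN_APPROX_NONE)[0],key=len)
    w=np.array([ray("wrist",p[0],z,m)[:2] for p in cn],np.float32); r=cv2.minAreaRect(w)
    print(uv,k,s[k],"rect",np.round(r[0],4),np.round(r[1],4),round(r[2],1)); return r
E
python3 - <<'E'
from h import *
im=cv2.imread("pics/w4.png"); m=cam("wrist"); togo(.58,.37)
for lo in (120,190,215,235): blob(im,(294,186),lo,m,.056)
blob(im,(286,300),100,m,.018)
for lo in (120,215): blob(im,(430,182),lo,m,.06)
for q in [(244,318),(328,319),(329,276),(244,274)]: print(ray("wrist",q,.018,m).round(4))
print(ray("wrist",(295,187),.056,m))
cv2.imwrite("pics/c3.png",np.hstack([cv2.resize(im[150:220,260:340],(400,350),interpolation=2),cv2.resize(im[150:220,380:460],(400,350),interpolation=2)]))
E
```

```text
pos [0.5597 0.348  0.4097] yaw 0.055 tool mm [ 21.5 -20.8  -0. ] spin None j7 -2.34 t 9.15 tilt [ 0.    -0.001]
(294, 186) 25 [285 166  26  32 644] rect [0.5879 0.3678] [0.0275 0.0222] 2.7
(294, 186) 23 [286 168  24  29 537] rect [0.5876 0.3675] [0.0196 0.0257] 77.6
(294, 186) 12 [287 168  23  29 496] rect [0.5875 0.3679] [0.0185 0.0251] 66.1
(294, 186) 18 [287 178  19  18 253] rect [0.5833 0.3691] [0.0158 0.0152] 29.4
(286, 300) 12 [ 243  273   86   48 3792] rect [0.4544 0.3781] [0.0567 0.0929] 1.9
(430, 182) 24 [ 387  164   82   27 1948] rect [0.5988 0.2545] [0.0225 0.0717] 3.2
(430, 182) 11 [ 398  167   70   23 1418] rect [0.5982 0.2499] [0.0191 0.0608] 3.2
[0.4261 0.4238 0.018 ]
[0.43   0.3299 0.018 ]
[0.4823 0.3322 0.018 ]
[0.4796 0.4234 0.018 ]
[0.58301763 0.36979896 0.056     ]
```

View pics/c3.png

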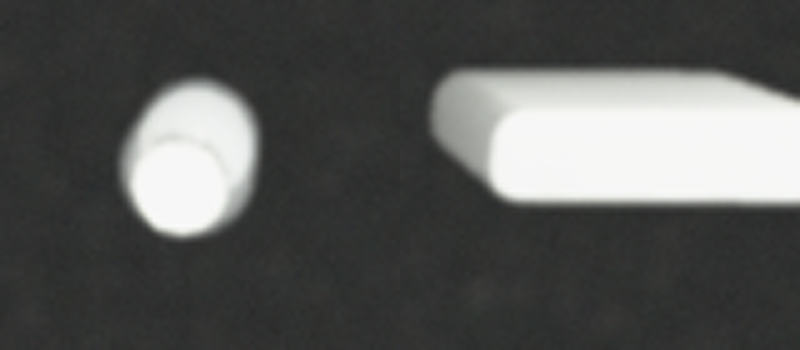

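Emit:
arm_command(
  plan=[
    {"dp": [24,-20,20],"spin": -0.15},
    {"dp": [0,0,20],"spin": -0.15},
    {"dp": [0,0,20],"spin": -0.15},
    {"dp": [0,0,20],"spin": -0.15},
    {"dp": [0,0,20],"spin": -0.15},
  ],
)

```text
clock: 9.65
position: [0.5823, 0.3698, 0.309]
ee_rot: [0.919, 0.395, 0.0, 0.0]
ft_force: [0.6, -0.6, 0.3]
grip_width: 1.004
grasp_force: 0.0
```

Emit:
arm_command(
  plan=[
    {"dp": [0,0,10],"spin": -0.15},
    {"dp": [0,0,10],"spin": -0.15},
    {"dp": [0,0,10],"spin": -0.15},
    {"dp": [0,0,0],"spin": -0.15},
    {"dp": [0,0,0],"spin": -0.15},
  ],
)

```text
clock: 10.15
position: [0.5823, 0.3697, 0.2793]
ee_rot: [0.71, 0.704, -0.0, 0.0]
ft_force: [-0.7, 0.1, 0.5]
grip_width: 1.004
grasp_force: 0.0
```

Emit:
arm_command(
  plan=[
    {"dp": [0,0,0],"spin": 0},
    {"dp": [0,0,0],"spin": 0},
  ],
)

```text
clock: 10.35
position: [0.5822, 0.37, 0.2797]
ee_rot: [0.714, 0.7, -0.0, 0.0]
ft_force: [0.4, 0.2, 0.3]
grip_width: 1.003
grasp_force: 0.0
```

Run:
```python
from h import *
im,m=shot("wrist","w5"); 
uv=proj("wrist",(.583,.3695,.056),m); print(uv)
f=find("wrist","vial"); print(f)
g=cv2.cvtColor(im,cv2.COLOR_BGR2GRAY); u,v=map(int,uv)
r=blob(im,(u,v),230,m,.056); r=blob(im,(u,v),120,m,.056); togo(.583,.3695,np.pi/2,.196)
cv2.imwrite("pics/c4.png",im)
```

```text
[np.float64(319.7072309129594), np.float64(266.5981295286425)]
[([0.58, 0.382, 0.047], 0.78)]
(319, 266) 31 [302 247  29  27 614] rect [0.581  0.3735] [0.0158 0.0159] 88.9
(319, 266) 47 [ 297  216   40   59 1851] rect [0.5814 0.3821] [0.0342 0.0219] 88.9
pos [0.582  0.3703 0.2798] yaw 1.553 tool mm [-0.8  1.  83.8] spin -0.017959420228324863 j7 -1.0 t 10.45 tilt [ 0. -0.]
```

View pics/c4.png

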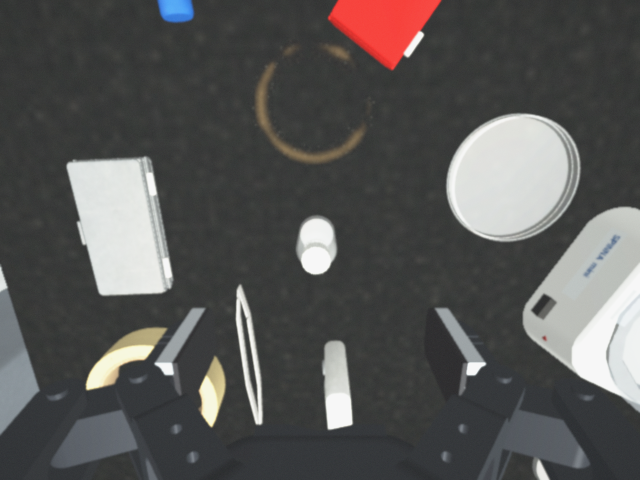

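Emit:
arm_command(
  plan=[
    {"dp": [2,0,28],"spin": 0},
    {"dp": [0,0,30],"spin": 0},
    {"dp": [0,0,26],"spin": 0},
    {"dp": [0,0,0],"spin": 0},
  ],
)

```text
clock: 10.85
position: [0.581, 0.3715, 0.192]
ee_rot: [0.713, 0.701, -0.003, -0.0]
ft_force: [0.6, -0.2, -0.2]
grip_width: 1.001
grasp_force: 0.0
```

Emit:
arm_command(
  plan=[
    {"dp": [0,0,0],"spin": 0},
    {"dp": [0,0,0],"spin": 0},
    {"dp": [0,0,0],"spin": 0},
    {"dp": [0,0,0],"spin": 0},
    {"dp": [0,0,0],"spin": 0},
  ],
  grip=1,
  newtons=20,
)

```text
clock: 11.35
position: [0.5821, 0.3728, 0.1968]
ee_rot: [0.712, 0.702, 0.001, 0.0]
ft_force: [-1.1, -1.7, 5.8]
grip_width: 0.285
grasp_force: 21.4
```

Emit:
arm_command(
  plan=[
    {"dp": [0,0,0],"spin": 0},
    {"dp": [0,0,0],"spin": 0},
    {"dp": [0,0,0],"spin": 0},
  ],
)

```text
clock: 11.65
position: [0.5821, 0.3729, 0.1968]
ee_rot: [0.712, 0.702, 0.001, 0.0]
ft_force: [-1.2, -0.9, 6.5]
grip_width: 0.284
grasp_force: 21.4
```

Run:
```python
from h import *
im,m=shot("wrist","w6"); togo(.4648,-.2625,np.pi/2,.2)
cv2.imwrite("pics/c5.png",im[120:480,120:520])
```

```text
pos [0.5821 0.3729 0.1968] yaw 1.557 tool mm [-637.  -108.2   -3.7] spin -0.014203849775188848 j7 -1.03 t 11.7 tilt [0.001 0.001]
```

View pics/c5.png

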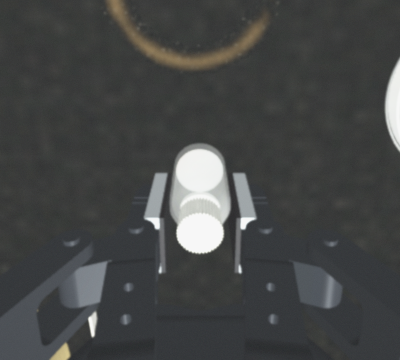

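Emit:
arm_command(
  plan=[
    {"dp": [0,0,-20],"spin": 0},
    {"dp": [0,0,-40],"spin": 0},
    {"dp": [0,0,-45],"spin": 0},
    {"dp": [0,0,-40],"spin": 0},
    {"dp": [-20,-3,-5],"spin": 0},
  ],
)

```text
clock: 12.2
position: [0.5776, 0.3559, 0.3531]
ee_rot: [0.711, 0.703, 0.005, -0.0]
ft_force: [-0.1, 0.8, 0.4]
grip_width: 0.285
grasp_force: 21.0
```

Emit:
arm_command(
  plan=[
    {"dp": [-40,-7,0],"spin": 0},
    {"dp": [-45,-8,0],"spin": 0},
    {"dp": [-45,-8,0],"spin": 0},
    {"dp": [-45,-8,0],"spin": 0},
    {"dp": [-45,-8,0],"spin": 0},
  ],
)

```text
clock: 12.7
position: [0.5358, 0.1318, 0.3467]
ee_rot: [0.712, 0.702, 0.0, 0.001]
ft_force: [1.9, -0.3, 0.1]
grip_width: 0.284
grasp_force: 21.0
```

Emit:
arm_command(
  plan=[
    {"dp": [-45,-8,0],"spin": 0},
    {"dp": [-45,-8,0],"spin": 0},
    {"dp": [-45,-8,0],"spin": 0},
    {"dp": [-45,-8,0],"spin": 0},
    {"dp": [-45,-8,0],"spin": 0},
  ],
)

```text
clock: 13.2
position: [0.4927, -0.0925, 0.347]
ee_rot: [0.712, 0.702, -0.0, 0.001]
ft_force: [0.6, 0.1, -0.0]
grip_width: 0.284
grasp_force: 21.0
```

Emit:
arm_command(
  plan=[
    {"dp": [-45,-7,0],"spin": 0},
    {"dp": [-45,-7,0],"spin": 0},
    {"dp": [-40,-6,0],"spin": 0},
    {"dp": [-20,-3,0],"spin": 0},
    {"dp": [0,0,0],"spin": 0},
  ],
)

```text
clock: 13.7
position: [0.4673, -0.244, 0.3465]
ee_rot: [0.714, 0.7, -0.0, 0.0]
ft_force: [0.2, 0.1, -1.3]
grip_width: 0.284
grasp_force: 21.0
```

Run:
```python
from h import *
shot("wrist"); im,m=shot("wrist","w7"); togo(.4648,-.2625,np.pi/2,.205)
o=manip.get_obs(); print(o["grip_width"],o["grasp_force"],o["ft_force"])
f=find("wrist","narrow_cup"); print(f,proj("wrist",(.4648,-.2625,.022),m))
```

```text
pos [ 0.4684 -0.2403  0.3465] yaw 1.557 tool mm [-22.2  -3.4 141.5] spin -0.01395419746488491 j7 0.19 t 13.8 tilt [ 0.001 -0.   ]
0.28078771702839567 20.980265736579895 [ 0.44311727  1.0520286  -0.59786123]
[([0.461, -0.255, 0.007], 0.55), ([0.469, -0.238, 0.193], 0.41)] [np.float64(315.1943428802614), np.float64(243.54440293930088)]
```

View pics/w7.png

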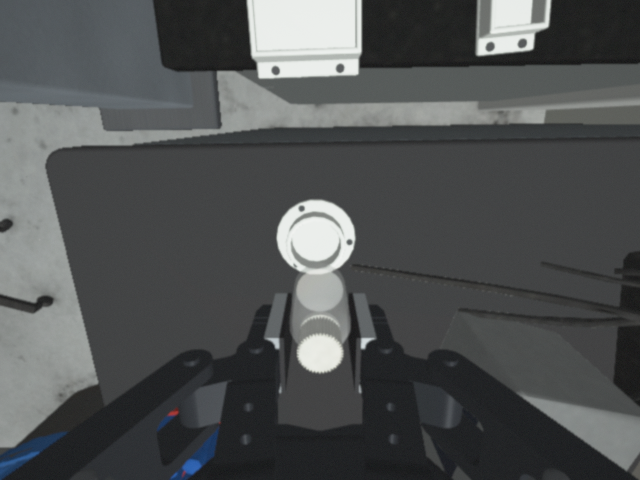

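Run:
```python
from h import *
im=cv2.imread("pics/w7.png"); m=cam("wrist")
# ellipse fit on upper part of outer flange
g=cv2.cvtColor(im,cv2.COLOR_BGR2GRAY); b=(g>140).astype(np.uint8); n,l,s,c=cv2.connectedComponentsWithStats(b); k=l[225,316]
cn=max(cv2.findContours((l==k).astype(np.uint8),cv2.RETR_EXTERNAL,cv2.CHAIN_APPROX_NONE)[0],key=len)[:,0]
w=np.array([ray("wrist",p,.002,m)[:2] for p in cn if p[1]<258],np.float32)
A=np.c_[2*w,np.ones(len(w))]; x=np.linalg.lstsq(A,(w**2).sum(1),rcond=None)[0]; print(x[:2],np.sqrt(x[2]+x[:2]@x[:2]))
togo(x[0],x[1],np.pi/2,.205)
```

```text
[ 0.46569959 -0.26157481] 0.0350199293392968
pos [ 0.4687 -0.2395  0.3465] yaw 1.558 tool mm [-22.   -2.8 141.5] spin -0.012499685260800808 j7 0.19 t 13.85 tilt [ 0.001 -0.   ]
```

Emit:
arm_command(
  plan=[
    {"dp": [-22,-3,20],"spin": 0},
    {"dp": [0,0,40],"spin": 0},
    {"dp": [0,0,40],"spin": 0},
    {"dp": [0,0,12],"spin": 0},
    {"dp": [0,0,0],"spin": 0},
  ],
)

```text
clock: 14.35
position: [0.4651, -0.2614, 0.2331]
ee_rot: [0.711, 0.703, 0.0, -0.001]
ft_force: [-0.2, -0.8, 0.9]
grip_width: 0.286
grasp_force: 21.0
```

Run:
```python
from h import *
a,m=shot("wrist"); b,_=shot("side"); togo(.4655,-.262,np.pi/2,.2008)
cv2.imwrite("pics/c6.png",np.hstack([a[:, 120:520],cv2.resize(b[280:440,200:333],(400,480))]))
```

```text
pos [ 0.466  -0.2622  0.2355] yaw 1.558 tool mm [ 0.3 -0.5 34.7] spin -0.012678601917907484 j7 0.12 t 14.45 tilt [ 0.002 -0.001]
```

View pics/c6.png

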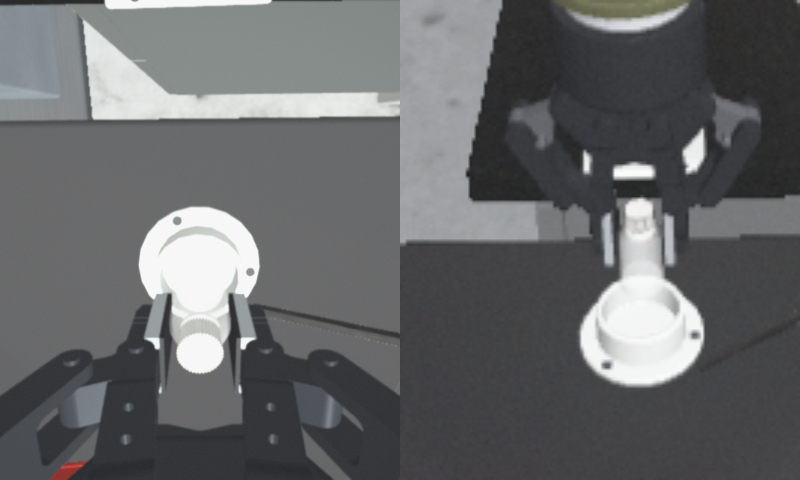

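Emit:
arm_command(
  plan=[
    {"dp": [0,0,16],"spin": 0},
    {"dp": [0,0,12],"spin": 0},
    {"dp": [0,0,4],"spin": 0},
    {"dp": [0,0,0],"spin": 0},
    {"dp": [0,0,0],"spin": 0},
  ],
)

```text
clock: 14.95
position: [0.4651, -0.2628, 0.2018]
ee_rot: [0.712, 0.702, 0.0, 0.0]
ft_force: [0.4, 0.0, -1.0]
grip_width: 0.284
grasp_force: 20.9
```

Emit:
arm_command(
  plan=[
    {"dp": [0,0,2],"spin": 0},
    {"dp": [0,0,0],"spin": 0},
  ],
)

```text
clock: 15.15
position: [0.4653, -0.2628, 0.2007]
ee_rot: [0.712, 0.702, -0.0, 0.0]
ft_force: [-4.1, 1.4, 10.6]
grip_width: 0.283
grasp_force: 22.0
```

Emit:
arm_command(
  plan=[
    {"dp": [0,0,0],"spin": 0},
    {"dp": [0,0,0],"spin": 0},
    {"dp": [0,0,0],"spin": 0},
    {"dp": [0,0,0],"spin": 0},
  ],
  grip=-1,
)

```text
clock: 15.55
position: [0.4649, -0.2628, 0.1996]
ee_rot: [0.712, 0.702, -0.0, -0.0]
ft_force: [-0.1, 0.3, -0.9]
grip_width: 0.942
grasp_force: 0.0
```

Emit:
arm_command(
  plan=[
    {"dp": [0,0,-15],"spin": 0},
    {"dp": [0,0,-40],"spin": 0},
    {"dp": [0,0,-45],"spin": 0},
    {"dp": [0,0,-45],"spin": 0},
    {"dp": [0,0,0],"spin": 0},
  ],
)

```text
clock: 16.05
position: [0.4668, -0.2625, 0.3516]
ee_rot: [0.712, 0.702, 0.001, 0.005]
ft_force: [0.5, -0.1, -0.3]
grip_width: 0.995
grasp_force: 0.0
```

Run:
```python
from h import *
a,m=shot("wrist"); b,_=shot("side"); togo(.455,.378,np.pi/2,.345)
cv2.imwrite("pics/c7.png",np.hstack([a[:, 120:520],cv2.resize(b[330:420,230:330],(400,480))])); print(find("wrist","vial"),find("side","vial"))
```

```text
pos [ 0.4652 -0.2627  0.3465] yaw 1.557 tool mm [ 6.405e+02 -1.920e+01  1.000e-01] spin -0.01407468629570463 j7 0.22 t 16.15 tilt [ 0.002 -0.002]
[([0.466, -0.258, 0.05], 0.87)] [([0.458, -0.084, 0.025], 0.17)]
```

View pics/c7.png

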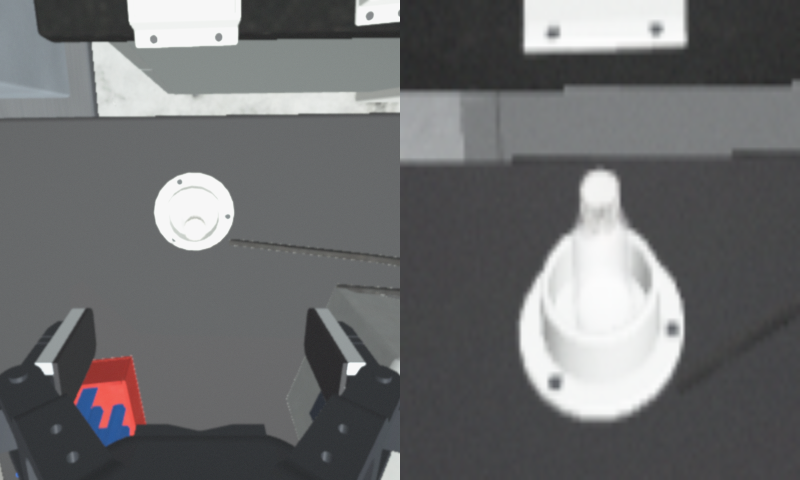

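Emit:
arm_command(
  plan=[
    {"dp": [30,-1,0],"spin": 0},
    {"dp": [46,-2,0],"spin": 0},
    {"dp": [46,-2,0],"spin": 0},
    {"dp": [46,-2,0],"spin": 0},
    {"dp": [46,-2,0],"spin": 0},
  ],
)

```text
clock: 16.75
position: [0.4582, -0.047, 0.3438]
ee_rot: [0.712, 0.702, -0.0, -0.001]
ft_force: [1.4, 0.3, 0.2]
grip_width: 1.002
grasp_force: 0.0
```

Emit:
arm_command(
  plan=[
    {"dp": [46,-1,0],"spin": 0},
    {"dp": [46,-2,0],"spin": 0},
    {"dp": [46,-2,0],"spin": 0},
    {"dp": [46,-2,0],"spin": 0},
    {"dp": [46,-2,0],"spin": 0},
  ],
)

```text
clock: 17.25
position: [0.4525, 0.1828, 0.3439]
ee_rot: [0.712, 0.702, -0.001, -0.0]
ft_force: [0.5, 0.6, 0.6]
grip_width: 1.001
grasp_force: 0.0
```

Emit:
arm_command(
  plan=[
    {"dp": [46,-1,0],"spin": 0},
    {"dp": [46,-1,0],"spin": 0},
    {"dp": [46,-1,0],"spin": -0.05},
    {"dp": [30,-1,0],"spin": 0},
    {"dp": [0,0,0],"spin": 0},
  ],
)

```text
clock: 17.75
position: [0.4475, 0.3537, 0.3436]
ee_rot: [0.692, 0.722, -0.001, -0.002]
ft_force: [-0.5, -0.2, -0.1]
grip_width: 0.999
grasp_force: 0.0
```

Run:
```python
from h import *
shot("wrist"); im,m=shot("wrist","w8"); togo(.4515,.3775,1.606,.176)
print(find("wrist","flat_case"),proj("wrist",(.4515,.3775,.018),m))
u,v=map(int,proj("wrist",(.4515,.3775,.018),m)); print(im[v,u])
for lo in (90,110,130): blob(im,(u,v),lo,m,.018)
g=cv2.cvtColor(im,cv2.COLOR_BGR2GRAY)
print(g[v,u-90:u+90:3].tolist());
```

```text
pos [0.4494 0.3499 0.3435] yaw 1.609 tool mm [ 27.6   3.6 167.5] spin 0.0030321683309513237 j7 -1.03 t 17.85 tilt [-0.002 -0.001]
[([0.453, 0.381, 0.016], 0.98), ([0.619, 0.501, 0.019], 0.68)] [np.float64(325.0491157187992), np.float64(189.03381733101043)]
[224 227 225]
(325, 189) 10 [ 291  123   68  117 7008] rect [0.4501 0.3817] [0.0529 0.0936] 1.6
(325, 189) 10 [ 291  123   67  116 6886] rect [0.4499 0.3819] [0.0524 0.0929] 1.7
(325, 189) 5 [ 292  123   66  116 6793] rect [0.4503 0.3819] [0.0516 0.0927] 1.6
[56, 56, 56, 57, 55, 56, 56, 57, 58, 61, 59, 57, 55, 57, 56, 55, 56, 55, 58, 202, 209, 221, 223, 225, 225, 227, 225, 227, 227, 226, 226, 226, 227, 229, 228, 230, 229, 231, 226, 72, 56, 58, 56, 57, 55, 56, 58, 58, 57, 56, 55, 56, 58, 54, 56, 59, 61, 59, 57, 57]
```

Emit:
arm_command(
  plan=[
    {"dp": [31,4,20],"spin": 0},
    {"dp": [0,0,40],"spin": 0},
    {"dp": [0,0,40],"spin": 0},
    {"dp": [0,0,35],"spin": 0},
    {"dp": [0,0,10],"spin": 0},
  ],
)

```text
clock: 18.4
position: [0.4529, 0.3777, 0.1959]
ee_rot: [0.695, 0.719, -0.003, 0.0]
ft_force: [0.1, -0.4, 0.2]
grip_width: 1.001
grasp_force: 0.0
```

Emit:
arm_command(
  plan=[
    {"dp": [0,0,12],"spin": 0},
    {"dp": [0,0,9],"spin": 0},
    {"dp": [0,0,0],"spin": 0},
    {"dp": [0,0,0],"spin": 0},
  ],
)

```text
clock: 18.8
position: [0.4533, 0.3807, 0.1797]
ee_rot: [0.694, 0.72, 0.001, 0.0]
ft_force: [0.3, -0.3, 1.0]
grip_width: 0.998
grasp_force: 0.0
```

Run:
```python
from h import *
togo(.452,.381,1.606,.176); o=manip.get_obs(); print(o["ft_force"],o["grip_width"])
```

```text
pos [0.4533 0.3807 0.1797] yaw 1.607 tool mm [ 0.3 -1.2  3.7] spin 0.0005662325762172404 j7 -1.19 t 18.8 tilt [0.001 0.001]
[ 0.25030507 -0.31017669  0.98449601] 0.9984292081596566
```

Emit:
arm_command(
  plan=[
    {"dp": [0,0,3.5],"spin": 0},
    {"dp": [0,0,0],"spin": 0},
  ],
)

```text
clock: 19.0
position: [0.453, 0.3805, 0.1754]
ee_rot: [0.694, 0.72, 0.0, 0.0]
ft_force: [0.5, -0.1, 0.7]
grip_width: 1.004
grasp_force: 0.0
```

Emit:
arm_command(
  plan=[
    {"dp": [0,0,0],"spin": 0},
    {"dp": [0,0,0],"spin": 0},
    {"dp": [0,0,0],"spin": 0},
    {"dp": [0,0,0],"spin": 0},
    {"dp": [0,0,0],"spin": 0},
  ],
  grip=1,
  newtons=30,
)

```text
clock: 19.5
position: [0.4529, 0.3807, 0.1755]
ee_rot: [0.694, 0.72, 0.0, 0.0]
ft_force: [-0.3, 0.0, 3.0]
grip_width: 0.529
grasp_force: 31.6
```

Emit:
arm_command(
  plan=[
    {"dp": [0,0,-10],"spin": 0},
    {"dp": [0,0,-20],"spin": 0},
    {"dp": [0,0,-10],"spin": 0},
    {"dp": [0,0,0],"spin": 0},
  ],
)

```text
clock: 19.9
position: [0.4534, 0.3811, 0.2176]
ee_rot: [0.694, 0.72, 0.002, 0.0]
ft_force: [0.3, 0.4, -0.8]
grip_width: 0.53
grasp_force: 31.2
```

Run:
```python
from h import *
im,m=shot("wrist","w9"); togo(.460,-.058,1.599,.2045); o=manip.get_obs(); print(o["ft_force"],o["grip_width"])
g=cv2.cvtColor(im,cv2.COLOR_BGR2GRAY)
uv=proj("wrist",(m[2][0]*0+.4533,.3807,.058),m); print(uv); u,v=map(int,uv); print(g[v-60,u-80:u+80:4].tolist(), g[::8,320].tolist())
```

```text
pos [0.4532 0.3807 0.2164] yaw 1.606 tool mm [-438.6   -8.9   11.5] spin 0.007473061372289536 j7 -1.16 t 19.95 tilt [0.002 0.001]
[-0.14870943 -0.21412822 -0.40081035] 0.5315291421579001
[np.float64(316.56040682468836), np.float64(327.46222400747354)]
[57, 58, 58, 56, 58, 57, 214, 225, 226, 226, 225, 225, 224, 223, 223, 224, 225, 226, 227, 228, 229, 228, 228, 228, 226, 228, 226, 229, 228, 228, 228, 228, 229, 231, 232, 233, 218, 246, 137, 60] [57, 59, 58, 55, 55, 60, 60, 55, 56, 58, 57, 60, 61, 59, 54, 56, 58, 57, 55, 57, 61, 59, 60, 60, 60, 58, 154, 227, 228, 230, 226, 227, 226, 230, 228, 225, 228, 225, 228, 228, 228, 227, 228, 230, 230, 229, 228, 229, 231, 228, 227, 230, 226, 231, 68, 52, 55, 52, 55, 56]
```

Emit:
arm_command(
  plan=[
    {"dp": [0,0,-40],"spin": 0},
    {"dp": [-20,0,-40],"spin": 0},
    {"dp": [-40,-1,0],"spin": 0},
    {"dp": [-45,-1,0],"spin": 0},
    {"dp": [-45,-1,0],"spin": 0},
  ],
)

```text
clock: 20.45
position: [0.455, 0.2289, 0.2948]
ee_rot: [0.694, 0.72, -0.0, 0.0]
ft_force: [1.1, -1.0, 0.1]
grip_width: 0.533
grasp_force: 31.3
```

Emit:
arm_command(
  plan=[
    {"dp": [-45,-1,0],"spin": 0},
    {"dp": [-45,-1,0],"spin": 0},
    {"dp": [-45,-1,0],"spin": 0},
    {"dp": [-45,-1,0],"spin": 0},
    {"dp": [-45,-1,0],"spin": 0},
  ],
)

```text
clock: 20.95
position: [0.4579, 0.0034, 0.2949]
ee_rot: [0.694, 0.72, -0.0, 0.0]
ft_force: [1.2, 0.1, -0.3]
grip_width: 0.527
grasp_force: 31.3
```

Emit:
arm_command(
  plan=[
    {"dp": [-35,-1,0],"spin": 0},
    {"dp": [-20,-1,0],"spin": 0},
    {"dp": [-9,0,0],"spin": 0},
    {"dp": [0,0,0],"spin": 0},
  ],
)

```text
clock: 21.35
position: [0.4586, -0.0593, 0.2949]
ee_rot: [0.695, 0.719, -0.0, -0.0]
ft_force: [-0.1, 0.6, -0.3]
grip_width: 0.535
grasp_force: 31.3
```

Run:
```python
from h import *
shot("wrist"); im,m=shot("wrist","w10"); togo(.460,-.058,1.599,.2045); o=manip.get_obs(); print(o["ft_force"],o["grip_width"])
z=m[2][2]; p,R,_=pose(); zt=p[2]-.1755+.018
g=cv2.cvtColor(im,cv2.COLOR_BGR2GRAY); print(g[::8,320].tolist())
for v in range(150,300):
    if g[v-1,320]<120<g[v,320]: print(v,"case far edge rel TCP",ray("wrist",(320,v),zt,m)-p)
print("tray proj corners",[np.round(proj("wrist",(x,y,.031),m)).tolist() for x,y in [(.425,-.114),(.495,-.114),(.495,-.002),(.425,-.002)]])
print(find("wrist","raised_tray"),find("side","raised_tray"))
```

```text
pos [ 0.4587 -0.0573  0.2951] yaw 1.608 tool mm [-0.8  1.2 90.6] spin 0.009238857102912279 j7 -0.14 t 21.45 tilt [-0.  0.]
[-0.26411526 -0.23023345 -0.51671738] 0.526796841382688
[33, 39, 35, 34, 32, 32, 34, 35, 36, 33, 32, 36, 35, 33, 34, 31, 34, 222, 233, 128, 229, 233, 232, 233, 232, 233, 97, 143, 146, 146, 142, 142, 140, 145, 143, 141, 145, 139, 143, 144, 144, 144, 145, 144, 147, 146, 143, 143, 146, 144, 143, 145, 163, 166, 37, 27, 31, 33, 33, 33]
213 case far edge rel TCP [-0.00099764  0.04648144 -0.1575    ]
tray proj corners [[269.0, 315.0], [366.0, 318.0], [380.0, 161.0], [268.0, 157.0]]
[([0.456, -0.011, 0.028], 0.97), ([0.589, 0.054, 0.002], 0.16)] [([0.46, -0.086, 0.023], 0.95)]
```

Run:
```python
from h import *
im=cv2.imread("pics/w10.png"); m=cam("wrist"); g=cv2.cvtColor(im,cv2.COLOR_BGR2GRAY)
print(list(zip(range(126,172),g[126:172,320].tolist())))
print(list(zip(range(246,290,2),g[185,246:290:2].tolist())),list(zip(range(362,404,2),g[185,362:404:2].tolist())))
for q in [(.46,.002,.031),(.46,-.002,.031),(.46,.002,.003),(.46,.012,.003)]: print(q,np.round(proj("wrist",q,m)))
for x in (.421,.425,.495,.499): print(x,np.round(proj("wrist",(x,-.02,.031),m)))
```

```text
[(126, 38), (127, 35), (128, 34), (129, 33), (130, 35), (131, 33), (132, 42), (133, 90), (134, 150), (135, 200), (136, 222), (137, 231), (138, 233), (139, 233), (140, 233), (141, 233), (142, 233), (143, 233), (144, 233), (145, 233), (146, 233), (147, 233), (148, 233), (149, 227), (150, 193), (151, 145), (152, 128), (153, 143), (154, 178), (155, 213), (156, 228), (157, 234), (158, 234), (159, 229), (160, 229), (161, 232), (162, 233), (163, 233), (164, 233), (165, 233), (166, 232), (167, 233), (168, 233), (169, 233), (170, 233), (171, 232)]
[(246, 35), (248, 33), (250, 34), (252, 33), (254, 32), (256, 34), (258, 31), (260, 41), (262, 178), (264, 228), (266, 228), (268, 196), (270, 229), (272, 232), (274, 232), (276, 233), (278, 232), (280, 232), (282, 233), (284, 233), (286, 233), (288, 232)] [(362, 233), (364, 232), (366, 233), (368, 232), (370, 233), (372, 232), (374, 229), (376, 170), (378, 213), (380, 232), (382, 188), (384, 55), (386, 33), (388, 32), (390, 34), (392, 34), (394, 34), (396, 33), (398, 33), (400, 36), (402, 35)]
(0.46, 0.002, 0.031) [324. 154.]
(0.46, -0.002, 0.031) [324. 160.]
(0.46, 0.002, 0.003) [324. 150.]
(0.46, 0.012, 0.003) [324. 135.]
0.421 [262. 186.]
0.425 [268. 187.]
0.495 [377. 191.]
0.499 [383. 191.]
```

Emit:
arm_command(
  plan=[
    {"dp": [-1,1,20],"spin": 0.01},
    {"dp": [0,0,35],"spin": 0},
    {"dp": [0,0,22],"spin": 0},
    {"dp": [0,0,10],"spin": 0},
    {"dp": [0,0,0],"spin": 0},
  ],
)

```text
clock: 22.05
position: [0.4595, -0.0586, 0.2076]
ee_rot: [0.697, 0.717, -0.0, -0.001]
ft_force: [0.7, 0.8, -0.3]
grip_width: 0.53
grasp_force: 31.3
```

Emit:
arm_command(
  plan=[
    {"dp": [0,0,4],"spin": 0},
    {"dp": [0,0,0],"spin": 0},
    {"dp": [0,0,0],"spin": 0},
  ],
)

```text
clock: 22.35
position: [0.4601, -0.0596, 0.2049]
ee_rot: [0.698, 0.716, 0.0, 0.001]
ft_force: [0.5, -0.1, -0.1]
grip_width: 0.532
grasp_force: 31.3
```

Emit:
arm_command(
  plan=[
    {"dp": [0,0,2],"spin": 0},
    {"dp": [0,0,0],"spin": 0},
  ],
)

```text
clock: 22.55
position: [0.4598, -0.0597, 0.2023]
ee_rot: [0.698, 0.716, -0.0, 0.0]
ft_force: [0.3, 0.1, -0.0]
grip_width: 0.532
grasp_force: 31.3
```

Emit:
arm_command(
  plan=[
    {"dp": [0,0,1.5],"spin": 0},
    {"dp": [0,0,0],"spin": 0},
  ],
)

```text
clock: 22.75
position: [0.46, -0.0595, 0.2014]
ee_rot: [0.698, 0.716, -0.0, 0.0]
ft_force: [-5.0, -0.4, 13.9]
grip_width: 0.529
grasp_force: 32.8
```

Emit:
arm_command(
  plan=[
    {"dp": [0,0,0],"spin": 0},
    {"dp": [0,0,0],"spin": 0},
    {"dp": [0,0,0],"spin": 0},
    {"dp": [0,0,0],"spin": 0},
  ],
  grip=-1,
)

```text
clock: 23.15
position: [0.4598, -0.0595, 0.2006]
ee_rot: [0.698, 0.716, -0.0, -0.0]
ft_force: [0.2, 0.3, -0.3]
grip_width: 0.999
grasp_force: 0.0
```

Emit:
arm_command(
  plan=[
    {"dp": [0,0,-15],"spin": 0},
    {"dp": [0,0,-40],"spin": 0},
    {"dp": [0,0,-45],"spin": 0},
    {"dp": [0,0,-45],"spin": 0},
    {"dp": [0,0,0],"spin": 0},
  ],
)

```text
clock: 23.65
position: [0.4614, -0.0589, 0.3505]
ee_rot: [0.698, 0.716, 0.001, 0.004]
ft_force: [0.1, 0.5, 0.3]
grip_width: 1.001
grasp_force: 0.0
```

Run:
```python
from h import *
im,m=shot("wrist","w11"); print(find("wrist","flat_case"))
for z,lo,hi in((.044,100,190),): blob(im,tuple(map(int,proj("wrist",(.46,-.06,.044),m))),lo,m,z,hi)
togo(.595,.245,1.599)
```

```text
[([0.464, -0.054, 0.042], 0.75)]
(314, 225) 15 [ 283  162   65  115 6837] rect [ 0.4608 -0.0567] [0.0506 0.0922] 1.5
pos [ 0.4599 -0.0598  0.3462] yaw 1.596 tool mm [301.3 142.7  -0.4] spin -0.003181798575231154 j7 -0.07 t 23.75 tilt [ 0.001 -0.002]
```

Emit:
arm_command(
  plan=[
    {"dp": [38,18,0],"spin": 0},
    {"dp": [44,21,0],"spin": 0},
    {"dp": [44,21,0],"spin": 0},
    {"dp": [44,21,0],"spin": 0},
    {"dp": [44,21,0],"spin": 0},
  ],
)

```text
clock: 24.25
position: [0.5565, 0.1589, 0.3432]
ee_rot: [0.698, 0.716, -0.001, -0.001]
ft_force: [0.7, -0.7, 0.7]
grip_width: 1.002
grasp_force: 0.0
```

Emit:
arm_command(
  plan=[
    {"dp": [44,21,0],"spin": 0},
    {"dp": [30,15,0],"spin": 0},
    {"dp": [13,5,0],"spin": 0},
    {"dp": [0,0,0],"spin": 0},
    {"dp": [0,0,0],"spin": 0},
  ],
)

```text
clock: 24.75
position: [0.5945, 0.245, 0.344]
ee_rot: [0.698, 0.717, -0.001, -0.0]
ft_force: [0.2, -1.6, 0.1]
grip_width: 0.999
grasp_force: 0.0
```

Run:
```python
from h import *
shot("wrist"); im,m=shot("wrist","w12"); togo(.595,.248,1.599)
print(find("wrist","bench_timer"))
u,v=map(int,proj("wrist",(.594,.248,.06),m)); g=cv2.cvtColor(im,cv2.COLOR_BGR2GRAY); print(u,v)
for lo in (120,215,235,243): blob(im,(u,v),lo,m,.06)
for r in (v-25,v,v+25): print(r,list(zip(range(u-40,u+40,2),g[r,u-40:u+40:2].tolist())))
print(list(zip(range(v-80,v+80,3),g[v-80:v+80:3,u].tolist())))
```

```text
pos [0.5949 0.2438 0.3448] yaw 1.596 tool mm [ 4.2  0.2 -0. ] spin -0.0033662388555355527 j7 -0.79 t 24.85 tilt [-0.001 -0.001]
[([0.59, 0.26, 0.06], 0.88)]
318 228
(318, 228) 9 [ 306  169   26   93 2034] rect [0.594  0.2568] [0.0166 0.068 ] 3.4
(318, 228) 13 [ 307  179   24   82 1659] rect [0.5943 0.2538] [0.015  0.0604] 3.4
(318, 228) 3 [ 308  180   22   80 1550] rect [0.5942 0.2538] [0.0144 0.0589] 3.4
(318, 228) 1 [ 310  181   20   79 1351] rect [0.5944 0.2534] [0.0133 0.0582] 3.4
203 [(278, 47), (280, 46), (282, 46), (284, 43), (286, 42), (288, 43), (290, 44), (292, 46), (294, 44), (296, 43), (298, 44), (300, 43), (302, 45), (304, 42), (306, 85), (308, 230), (310, 244), (312, 245), (314, 245), (316, 245), (318, 246), (320, 246), (322, 246), (324, 246), (326, 246), (328, 242), (330, 109), (332, 44), (334, 43), (336, 45), (338, 42), (340, 44), (342, 44), (344, 45), (346, 42), (348, 46), (350, 47), (352, 46), (354, 48), (356, 48)]
228 [(278, 46), (280, 47), (282, 48), (284, 48), (286, 47), (288, 47), (290, 49), (292, 46), (294, 45), (296, 45), (298, 46), (300, 44), (302, 46), (304,
[... 685 characters left out ...]
44, 42), (346, 43), (348, 45), (350, 45), (352, 44), (354, 46), (356, 42)]
[(148, 42), (151, 46), (154, 44), (157, 46), (160, 45), (163, 44), (166, 45), (169, 134), (172, 150), (175, 160), (178, 192), (181, 243), (184, 244), (187, 245), (190, 245), (193, 245), (196, 245), (199, 245), (202, 246), (205, 246), (208, 246), (211, 245), (214, 245), (217, 245), (220, 245), (223, 245), (226, 246), (229, 246), (232, 246), (235, 246), (238, 246), (241, 245), (244, 246), (247, 246), (250, 246), (253, 246), (256, 246), (259, 246), (262, 85), (265, 46), (268, 45), (271, 42), (274, 45), (277, 45), (280, 44), (283, 41), (286, 41), (289, 42), (292, 44), (295, 47), (298, 45), (301, 43), (304, 46), (307, 41)]
```

Emit:
arm_command(
  plan=[
    {"dp": [10,-1,20],"spin": -0.034},
    {"dp": [0,0,40],"spin": 0},
    {"dp": [0,0,40],"spin": 0},
    {"dp": [0,0,30],"spin": 0},
    {"dp": [0,0,14],"spin": 0},
  ],
)

```text
clock: 25.4
position: [0.5926, 0.2539, 0.1979]
ee_rot: [0.685, 0.728, -0.002, -0.001]
ft_force: [-0.1, -0.0, 0.1]
grip_width: 0.997
grasp_force: 0.0
```

Emit:
arm_command(
  plan=[
    {"dp": [0,0,0],"spin": 0},
    {"dp": [0,0,0],"spin": 0},
  ],
)

```text
clock: 25.6
position: [0.5939, 0.2552, 0.2029]
ee_rot: [0.686, 0.728, 0.001, 0.0]
ft_force: [-0.2, -0.7, -0.1]
grip_width: 0.999
grasp_force: 0.0
```

Emit:
arm_command(
  plan=[
    {"dp": [0,0,0],"spin": 0},
    {"dp": [0,0,0],"spin": 0},
    {"dp": [0,0,0],"spin": 0},
    {"dp": [0,0,0],"spin": 0},
    {"dp": [0,0,0],"spin": 0},
  ],
  grip=1,
  newtons=25,
)

```text
clock: 26.1
position: [0.5937, 0.2551, 0.202]
ee_rot: [0.686, 0.728, 0.0, 0.0]
ft_force: [-0.1, -0.2, 0.9]
grip_width: 0.182
grasp_force: 29.1
```

Emit:
arm_command(
  plan=[
    {"dp": [0,0,0],"spin": 0},
    {"dp": [0,0,0],"spin": 0},
    {"dp": [0,0,0],"spin": 0},
  ],
)

```text
clock: 26.4
position: [0.5937, 0.2551, 0.202]
ee_rot: [0.686, 0.728, 0.0, 0.0]
ft_force: [-0.3, -1.4, 4.5]
grip_width: 0.178
grasp_force: 29.6
```

Emit:
arm_command(
  plan=[
    {"dp": [0,0,-15],"spin": 0},
    {"dp": [0,0,-35],"spin": 0},
    {"dp": [0,0,-45],"spin": 0},
    {"dp": [0,0,-45],"spin": 0},
    {"dp": [0,0,-25],"spin": 0},
  ],
)

```text
clock: 26.9
position: [0.5934, 0.2557, 0.3715]
ee_rot: [0.685, 0.728, 0.002, 0.001]
ft_force: [0.4, -0.2, -1.7]
grip_width: 0.179
grasp_force: 29.1
```

Run:
```python
from h import *
o=manip.get_obs(); print(o["ft_force"],o["grip_width"],o["grasp_force"])
im,m=shot("wrist","w13"); togo(.609,-.058,1.571+.083,.206)
zt=pose()[0][2]-.202+.06; p=pose()[0]; uv=proj("wrist",(p[0],p[1]+.015,zt),m); blob(im,tuple(map(int,uv)),215,m,zt)
```

```text
[ 0.43485669 -0.20161601 -1.67440773] 0.17898379008127527 29.10684049129486
pos [0.5937 0.2562 0.3746] yaw 1.631 tool mm [-315.1   -4.8  167.6] spin -0.02278086215499786 j7 -0.76 t 26.95 tilt [0.007 0.004]
(320, 319) 23 [ 298  277   51  146 6061] rect [0.596  0.2574] [0.0176 0.0585] 3.5
```

Emit:
arm_command(
  plan=[
    {"dp": [-30,0,0],"spin": 0},
    {"dp": [-45,-1,0],"spin": 0},
    {"dp": [-45,-1,0],"spin": 0},
    {"dp": [-45,-1,0],"spin": 0},
    {"dp": [-45,-1,0],"spin": 0},
  ],
)

```text
clock: 27.45
position: [0.6018, 0.0435, 0.3672]
ee_rot: [0.685, 0.728, -0.0, 0.0]
ft_force: [0.7, 0.0, -0.3]
grip_width: 0.186
grasp_force: 29.1
```

Emit:
arm_command(
  plan=[
    {"dp": [-45,-1,0],"spin": 0},
    {"dp": [-40,0,0],"spin": 0},
    {"dp": [-20,0,0],"spin": -0.022},
    {"dp": [0,0,0],"spin": 0},
    {"dp": [0,0,0],"spin": 0},
  ],
)

```text
clock: 27.95
position: [0.6073, -0.0594, 0.367]
ee_rot: [0.678, 0.735, 0.0, -0.0]
ft_force: [-0.3, -0.1, 0.0]
grip_width: 0.182
grasp_force: 29.1
```

Run:
```python
from h import *
shot("wrist"); im,m=shot("wrist","w14"); togo(.609,-.058,1.654,.206)
a=.083; c=np.array([.6088,-.058]); ex=np.array([np.cos(a),np.sin(a)]); ey=np.array([-np.sin(a),np.cos(a)])
for hx,hy,z in ((.017,.04,.022),(.021,.044,.022)):
  pts=[proj("wrist",(*(c+sx*hx*ex+sy*hy*ey),z),m) for sx,sy in ((1,1),(-1,1),(-1,-1),(1,-1))]
  cv2.polylines(im,[np.round(pts).astype(int)],True,(0,0,255) if hx<.02 else (0,255,0),1)
cv2.imwrite("pics/c8.png",cv2.resize(im[100:400,200:440],(480,600)))
```

```text
pos [ 0.6073 -0.0579  0.3671] yaw 1.655 tool mm [ -0.3   1.6 161.1] spin 0.0008892296612985628 j7 -0.23 t 28.05 tilt [0.    0.001]
```

View pics/c8.png

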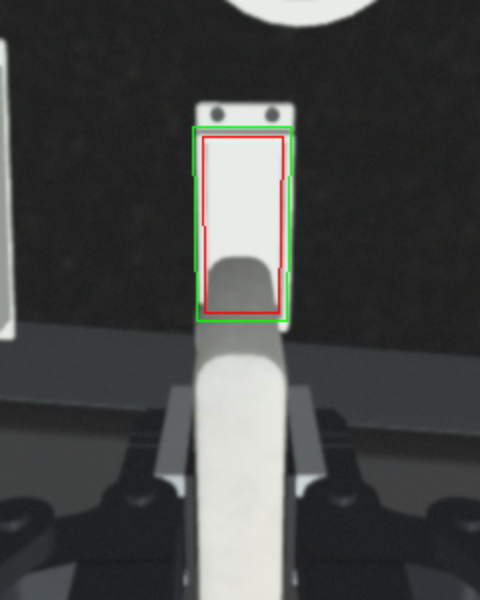

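Emit:
arm_command(
  plan=[
    {"dp": [-1,2,20],"spin": 0},
    {"dp": [0,0,40],"spin": 0},
    {"dp": [0,0,40],"spin": 0},
    {"dp": [0,0,28],"spin": 0},
    {"dp": [0,0,6],"spin": 0},
  ],
)

```text
clock: 28.55
position: [0.6084, -0.0592, 0.2298]
ee_rot: [0.677, 0.736, -0.001, -0.002]
ft_force: [-0.2, 1.1, -1.2]
grip_width: 0.185
grasp_force: 29.0
```

Emit:
arm_command(
  plan=[
    {"dp": [0,0,10],"spin": 0},
    {"dp": [0,0,10],"spin": 0},
    {"dp": [0,0,2],"spin": 0},
    {"dp": [0,0,0],"spin": 0},
    {"dp": [0,0,0],"spin": 0},
  ],
)

```text
clock: 29.05
position: [0.6099, -0.0605, 0.2115]
ee_rot: [0.678, 0.735, 0.0, 0.0]
ft_force: [0.7, 0.1, -0.5]
grip_width: 0.184
grasp_force: 29.0
```

Emit:
arm_command(
  plan=[
    {"dp": [0,0,2.5],"spin": 0},
    {"dp": [0,0,0],"spin": 0},
  ],
)

```text
clock: 29.25
position: [0.6096, -0.0606, 0.2082]
ee_rot: [0.678, 0.735, -0.0, 0.0]
ft_force: [-0.9, -1.1, -0.6]
grip_width: 0.179
grasp_force: 29.0
```

Emit:
arm_command(
  plan=[
    {"dp": [0,0,1.5],"spin": 0},
    {"dp": [0,0,0],"spin": 0},
  ],
)

```text
clock: 29.45
position: [0.6096, -0.0606, 0.2066]
ee_rot: [0.678, 0.735, -0.0, -0.0]
ft_force: [-0.3, -0.5, -0.6]
grip_width: 0.184
grasp_force: 29.0
```

Emit:
arm_command(
  plan=[
    {"dp": [0,0,1],"spin": 0},
    {"dp": [0,0,0],"spin": 0},
  ],
)

```text
clock: 29.65
position: [0.6097, -0.0604, 0.206]
ee_rot: [0.678, 0.736, 0.0, 0.0]
ft_force: [-0.4, -0.7, 3.1]
grip_width: 0.183
grasp_force: 29.6
```

Contact at the expected height; I release, rise and check all four.

Emit:
arm_command(
  plan=[
    {"dp": [0,0,0],"spin": 0},
    {"dp": [0,0,0],"spin": 0},
    {"dp": [0,0,0],"spin": 0},
    {"dp": [0,0,0],"spin": 0},
    {"dp": [0,0,0],"spin": 0},
  ],
  grip=-1,
)

```text
clock: 30.15
position: [0.6096, -0.0605, 0.2057]
ee_rot: [0.678, 0.736, -0.0, 0.0]
ft_force: [-1.5, 0.2, 0.6]
grip_width: 0.992
grasp_force: 0.0
```

Emit:
arm_command(
  plan=[
    {"dp": [0,0,-15],"spin": 0},
    {"dp": [0,0,-40],"spin": 0},
    {"dp": [0,0,-45],"spin": 0},
    {"dp": [0,0,-45],"spin": 0},
    {"dp": [0,0,0],"spin": 0},
  ],
)

```text
clock: 30.65
position: [0.6108, -0.0593, 0.3582]
ee_rot: [0.677, 0.736, 0.003, 0.004]
ft_force: [0.2, -0.3, -0.3]
grip_width: 1.0
grasp_force: 0.0
```

Run:
```python
from h import *
shot("wrist"); im,m=shot("wrist","w15"); togo(.609,-.058,1.654)
for t in ["bench_timer","buffer_bottle","flat_case"]: print(t,find("wrist",t))
u,v=map(int,proj("wrist",(.6097,-.06,.064),m)); g=cv2.cvtColor(im,cv2.COLOR_BGR2GRAY); print(u,v,g[v,u-40:u+40:2].tolist(),g[v-90:v+80:4,u].tolist())
for lo in (238,243): blob(im,(u,v),lo,m,.064)
for c in ("side","scene"):
    shot(c)
    for t in ["buffer_bottle","vial","flat_case","bench_timer"]: print(c,t,find(c,t))
```

```text
pos [ 0.6097 -0.0603  0.3525] yaw 1.653 tool mm [ 2.3 -0.5 -0. ] spin -0.0011706342993631491 j7 -0.24 t 30.75 tilt [ 0.003 -0.001]
bench_timer [([0.605, -0.056, 0.065], 0.69)]
buffer_bottle [([0.616, 0.06, 0.1], 0.62)]
flat_case [([0.466, -0.056, 0.041], 0.58)]
315 231 [32, 33, 34, 35, 37, 33, 34, 31, 44, 187, 231, 196, 227, 233, 234, 227, 207, 223, 225, 225, 224, 225, 226, 226, 227, 228, 217, 232, 233, 233, 189, 202, 227, 121, 37, 37, 34, 35, 35, 38] [31, 30, 99, 233, 233, 231, 153, 237, 233, 233, 149, 118, 127, 165, 223, 225, 224, 223, 224, 226, 226, 225, 223, 225, 227, 226, 225, 227, 225, 228, 229, 230, 230, 63, 60, 60, 60, 58, 59, 56, 60, 60, 62]
(315, 231) 0 [     0      0    640    480 307180] rect [ 0.6203 -0.1075] [0.6105 0.398 ] 4.3
(315, 231) 0 [     0      0    640    480 307200] rect [ 0.6203 -0.1075] [0.6105 0.398 ] 4.3
side buffer_bottle [([0.612, 0.062, 0.077], 0.85)]
side vial [([0.467, -0.268, 0.043], 0.6), ([0.601, -0.102, 0.01], 0.46)]
side flat_case [([0.461, -0.07, 0.042], 0.88)]
side bench_timer [([0.608, -0.078, 0.052], 0.77)]
scene buffer_bottle [([0.6, 0.096, 0.085], 0.69)]
scene vial []
scene flat_case [([0.457, -0.044, 0.044], 0.84), ([0.625, 0.533, 0.015], 0.62)]
scene bench_timer [([0.604, -0.053, 0.047], 0.85), ([0.459, -0.258, 0.036], 0.31)]
```

```bash
python3 -c "
from workcell import manip; print(manip.hand_in())"
```

```text
the job is handed in; nothing more can be done
None
```

The bottle, vial, case and timer each stand upright and released in their matching holders, placed in the order asked and handed in at about 31 s of the 115 s allowed; hand-in gave no verdict back.

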